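# Clamp the oilstone in its holder with the T-handle screw

### The job

Push the oilstone fully home against the back stop of its holder, then screw the T-handle down clockwise (seen from above) until the pad meets the stone, and about half a turn more so that the stone is held tight. The back plate leaves no room to carry your hand round behind the handle, so turn it in half turns on the near side, taking its two ends alternately. Let go when done, and do not knock over the oil bottle.

Things in the scene. Friction and masses are not known exactly. Their poses are not given: they have to be found in the camera images.
- holder: Grey holder for an oilstone, fixed to the table, 242 mm long, 96 wide, 204 high. Origin on the table under the screw's axis; x points from the open front end to the back plate, y left, z up. Bed: top at z 18 mm, from x = -148 mm. Guide rails: 54.6 mm apart, tops at 28 mm, x -122 to +28 mm. Back plate: 96 mm wide, from x = +75 mm, 204 mm high, stops a gripper from going round behind the handle.
- stop_face (a point): centre of the face of the back stop, at the holder's x = +28 mm, z = 30.5 mm; the face looks to the holder's -x; the stop's top is at z 38 mm; axes as the holder's
- screw_axis (a point): point on the screw's upright axis, 106 mm above the table, on top of the fixed boss (radius 20 mm) of the arm; the arm (36 mm wide, z 78 to 98 mm) runs from here to the back plate
- oilstone: Loose oilstone, pale upper and dark lower half, 150 x 50 x 25 mm, about 0.4 kg, lying flat on the bed between the rails, drawn 30 to 50 mm forward of its home position. Origin at the centre of its underside; its long axis does not follow the body's x or y: use the two points.
- stone_front (a point): centre of the stone's front end face (the end near the robot), at half height; when the stone is home it lies at the holder's x = -122 mm, 30.5 mm above the table
- stone_rear (a point): centre of the stone's rear end face, at half height; home means that it touches the back stop
- t_handle (a joint): Angle of the T-handle, clockwise from above, 0 to 7.2 rad (end stop); starts at 0 to 0.8. At 0 the bar lies 150 mm above the table, red end to the holder's -y. Handle, screw and pad sink 12 mm a turn; the pad meets the stone (top at 43 mm) at 3.14 rad. It stays where it is left; friction 0.1 N m throughout.
- red_end (a point): centre of the red barrel grip (upright cylinder, 22 mm in diameter, 28 mm high, rounded rims) at one end of the T-bar, 58 mm from the screw's axis; the bar is a level rod 10 mm in diameter with a hub 25 mm in diameter in the middle
- black_end (a point): centre of the black barrel grip, same size as the red one, at the other end of the T-bar, 58 mm from the screw's axis
- pad: rubber-faced pad, 28 mm in diameter, under the screw; origin at the centre of its underside, 49 mm above the table at handle angle 0; once on the stone it is pressed by a spring: 3 N at first touch, 3 N more per mm that the screw goes on (so about 21 N after half a turn more)
- oil_bottle: loose amber oil bottle, 39 mm in diameter, 80 mm high, standing to the left of the holder; origin at the centre of its underside, z axis up
Things that resemble listed ones, but are neither listed nor needed, are in the scene too. There is more than one size of the oil_bottle; the one meant has the size given above.

How it is judged (in metres and radians):
On the way, in this order (a step that is already met when the one before it is completed fails the run):
1. the stone is home against the back stop (gap under 5 mm) before the pad presses on it (x of stone_rear in the frame of stop_face above -0.005 m and contact force between pad and oilstone below 1 N), for 0.1 s.
2. the pad presses on the stone with more than 8 N (contact force between pad and oilstone above 8 N), for 0.2 s.
At the end, for the whole second after the job is handed in: The stone lies still within 5 mm of the back stop, the pad presses on it with more than 8 N (handle about 0.9 rad or more past the point where the pad meets the stone), and the oil bottle stands upright (x of stone_rear in the frame of stop_face above -0.005 m and contact force between pad and oilstone above 8 N and linear speed of oilstone below 0.02 m/s and angle between oil_bottle's own z axis and vertical below 0.3 rad); the robot touches nothing.
It fails at once if the oil bottle is knocked over (angle between oil_bottle's own z axis and vertical above 0.6 rad).
It also fails if it takes over 67 s, if anything falls off the work surface, if the arm or the gripper's body presses on something with over 40 N, if the wrist force passes 120 N, or if a joint passes its speed limit or range.

### The arm

A 6-joint arm with a two-finger parallel gripper is mounted at the origin on a cart in front of the work surface, level with it; the furniture and walls round the work are solid. World frame = base frame: x ahead of the robot, y to its left, z up, the work surface at z = 0. Lengths are in m, angles in degrees, forces in N, time in s.
With the tool pointing down it reaches from about 0.25 to 0.725 m from the base axis. Payload 9.7 kg.
Tool frame: the origin (TCP) lies at the very end of the fingers, on their centre line; the grasp point (between the pads) lies 19 mm behind it (bot.pinch_z is the distance from the TCP to the grasp point, in m); x points along the fingers, z is the direction in which the jaws open and shut, and the axes are right-handed (so a half turn about x gives the same grasp; the last joint's range is limited). The gripper opens to 85 mm and grips with 20 to 120 N. Pads are 22 mm wide; open, the fingers measure 114 mm over their backs; the gripper's body (76 mm by 85 mm) begins 54 mm behind the grasp point. The pads swing forward as they close: fully open they stand 13 mm farther back than shut.
Start: joints at [71.62, 4.979, 10.078, 95.1, 0, 90], TCP at [0.173, 0.522, 0.231] pointing down, gripper open.
Joint ranges: [-179.16, 179.16], [-48.56, 103.87], [-65.8, 70.77], [-126.05, 130.52], [-82.76, 87.17], [-180, 180]. Speed limits (degrees/s): [127.2, 127.2, 147.25, 180, 180, 180].

### API

Orientations are given as [roll, pitch, yaw] about the fixed x, y, z axes, in that order (R = Rz(yaw) Ry(pitch) Rx(roll)).
In Python, from workcell import bot gives the robot as it stands.
- The arm moves only by the tool play_rows, never from a script. Its argument "rows" is a list of rows, each a list of 3 entries, a list of its own where there are three numbers: the shift along the tool's x, y, z in cm, then the turn about the tool's x in degrees, then the finger opening in cm, from 0 to 8.54. A call has 1 to 12 rows; each row is the pose to reach, as a shift and turn from the pose commanded when the call began, along the tool's axes at that moment; what a row does not reach only later rows make up. A row lasts 1/12 s, in which the tool goes at most 41.7 mm and 7.16 degrees, less where a joint would pass 70% of its speed; a pose out of reach is approached as far as the arm can. A call with a gripper value outside its range is refused whole. The fingers move at their own pace and stop on an object; "squeeze" is the grip in N (left out, the last holds). Time passes only in rows, so rows that repeat a pose let the fingers close. It gives the time, the measured TCP pose, the force and the opening at its end, in the units of the state.
- bot.get_obs(): the state, without advancing time (a new reading comes with each control period).
- bot.camera(name): name is "scene" or "top" or "wrist"; returns (picture, depth): 384x512x3 uint8, blue, green, red; 384x512 float32, m along the optical axis (not along the pixel's ray), 0 where there is no reading.
- bot.camera_model(name): a dict with "fx", "fy", "cx", "cy" (pixels), "origin" and "attitude" of the camera in the world; the wrist camera has in their place "mount" (4x4, takes a point from camera to tool coordinates, whose origin is the TCP and whose axes are the tool frame's). Camera axes: x right, y down, z forward; pixel columns grow to the right and rows downward; lengths in m; the calibration is good to about 2 mm. A picture is of the moment at which its call begins: read the wrist's pose just before it. camera_model takes no time and is no camera call.
- bot.job_done(): hands the job in, once; it reports no verdict.
The state is a dict: "time": time; "q": joint angles; "qd": joint speeds; "joint_efforts": joint torques, N m; "ee_pos": TCP position; "tcp_rot": TCP orientation; "wrist_force": force on the tool from outside, world axes, zero at the start; "torque": the same for the moment, N m; "opening": finger opening in m.
Only numpy, scipy, OpenCV 4.12 (cv2) and the standard library are available. Lean on these libraries where they do the work, as an engineer would, in place of code of your own. Each camera call takes 0.05 s, during which the arm holds its last target.

## Working session

There is one attempt and no reset: what is moved stays moved. The work goes in short steps, Python scripts to look and compute and a tool call to move; the robot and the scene stay as the last step left them, time stands still between calls to the robot, and variables do not carry over. Pictures are saved under pics/ and viewed, and the job is handed in when it is done.

Besides the shell and the picture viewer there is one more tool, called after "Request:" in YAML: its name, and indented under it one key for each argument. play_rows: Moves the arm, as the interface text tells. Its arguments: {"type":"object","properties":{"rows":{"type":"array"},"squeeze":{"type":"number"}},"required":["rows"]}

```bash
mkdir -p pics; ls; python3 - <<'E'
from workcell import bot
import cv2
print(bot.get_obs())
for n in ["scene","top"]:
    p,d=bot.camera(n); cv2.imwrite(f"pics/{n}0.png",p)
    import numpy as np; np.save(f"pics/{n}0.npy",d); print(bot.camera_model(n))
print(bot.camera_model("wrist"))
E
```

```text
pics
{'time': 0.0, 'q': array([ 7.16194942e+01,  5.01135710e+00,  1.00344924e+01,  9.51012057e+01,
       -8.17122115e-04,  9.00009889e+01]), 'qd': array([ 0.04108385,  0.02275491, -0.03010138, -0.11223602, -0.04776269,
       -0.01755137]), 'joint_efforts': array([ 6.66640655e-03, -5.20379841e+01,  4.64809191e+01,  1.59712415e-02,
        2.78131056e-04,  4.34107321e-06]), 'ee_pos': array([0.17335719, 0.52171066, 0.23058096]), 'tcp_rot': array([-179.39934788,   89.92192539, -107.78084198]), 'wrist_force': array([-0.51582479,  0.59616627, -0.01177179]), 'torque': array([-0.00125967, -0.00469723,  0.01451168]), 'opening': 0.08552390201638453}
{'fx': 391.79873300853495, 'fy': 391.79873300853495, 'cx': 248.6932618249068, 'cy': 189.14812293717233, 'origin': array([-0.05409506, -0.2320737 ,  0.58524043]), 'attitude': array([-124.02390909,    0.23395558,  -62.62395119])}
{'fx': 429.3460516905019, 'fy': 429.3460516905019, 'cx': 258.4241681819463, 'cy': 189.9234501804688, 'origin': array([0.43109607, 0.06959085, 0.93453138]), 'attitude': array([-1.70854134e+02,  4.74212255e-02, -9.07260433e+01])}
{'fx': 267.7013484890306, 'fy': 267.7013484890306, 'cx': 253.03184373668913, 'cy': 195.8735664114703, 'mount': array([[-4.46553197e-04, -2.67889711e-01,  9.63449481e-01,
        -1.44097001e-01],
       [-1.10808018e-03, -9.63448853e-01, -2.67890050e-01,
         6.80828991e-02],
       [ 9.99999286e-01, -1.18720644e-03,  1.33387886e-04,
         5.77802818e-04],
       [ 0.00000000e+00,  0.00000000e+00,  0.00000000e+00,
         1.00000000e+00]])}
```

View pics/scene0.png

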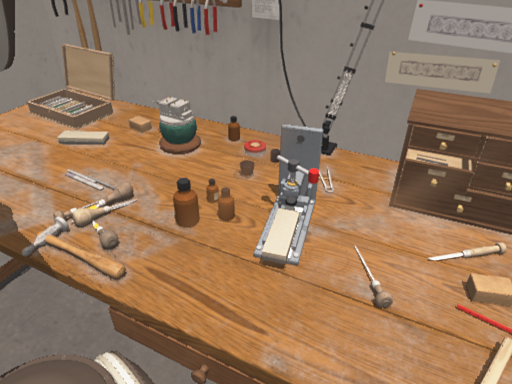

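View pics/top0.png

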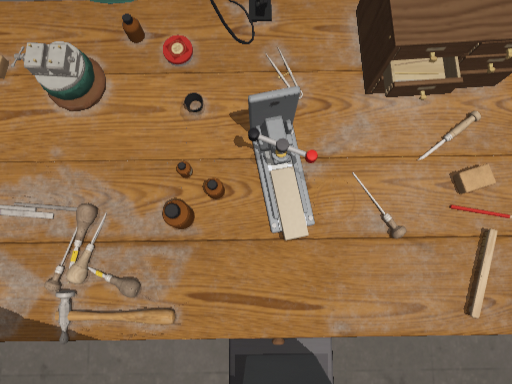

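The top view shows the holder at about (283,150), red grip at (312,156), black grip at (254,133) and the stone's front end at about (293,237). Three brown bottles stand to the left at (184,169), (213,187) and (178,213). Next I measure these points.

```bash
cat > h.py <<'E'
import numpy as np, cv2
from scipy.spatial.transform import Rotation as R
from workcell import bot
def cam(n,obs=None):
    m=bot.camera_model(n)
    if n=="wrist":
        M=np.array(m["mount"]); Rt=R.from_euler("xyz",obs["tcp_rot"],degrees=True).as_matrix()
        return m,Rt@M[:3,:3],obs["ee_pos"]+Rt@M[:3,3]
    return m,R.from_euler("xyz",m["attitude"],degrees=True).as_matrix(),np.array(m["origin"])
def ray(c,u,v):
    m,A,o=c; d=A@np.array([(u-m["cx"])/m["fx"],(v-m["cy"])/m["fy"],1.]); return o,d
def onz(c,u,v,z):
    o,d=ray(c,u,v); return o+d*(z-o[2])/d[2]
def cloud(c,D):
    m,A,o=c; v,u=np.mgrid[:D.shape[0],:D.shape[1]]
    P=np.stack([(u-m["cx"])/m["fx"]*D,(v-m["cy"])/m["fy"]*D,D],-1); return P@A.T+o
def proj(c,P):
    m,A,o=c; q=A.T@(np.array(P)-o); return q[0]/q[2]*m["fx"]+m["cx"],q[1]/q[2]*m["fy"]+m["cy"]
E
python3 - <<'E'
from h import *
for n in ["top","scene"]:
    c=cam(n); p=cv2.imread(f"pics/{n}0.png"); D=np.load(f"pics/{n}0.npy"); C=cloud(c,D)
    h=cv2.cvtColor(p,cv2.COLOR_BGR2HSV)
    red=((h[...,0]<6)|(h[...,0]>174))&(h[...,1]>180)&(h[...,2]>90)
    def comps(m,name,mn=25):
        k,l,s,ce=cv2.connectedComponentsWithStats(m.astype(np.uint8))
        for i in range(1,k):
            if s[i,4]>mn:
                q=C[(l==i)]; print(n,name,ce[i].round(1),s[i,4],"med",np.median(q,0).round(4),"lo",np.percentile(q,3,0).round(3),"hi",np.percentile(q,97,0).round(3))
    comps(red,"red")
    # region around holder: dark points above z .12
    reg=(C[...,2]>.115)&(C[...,0]>.3)&(C[...,0]<.62)&(abs(C[...,1])<.2)
    comps(reg&(h[...,2]<75),"dark")
    comps((C[...,2]>.19)&(C[...,2]<.215)&(C[...,0]<.7)&(abs(C[...,1])<.2),"plate")
    comps((C[...,2]>.036)&(C[...,2]<.05)&(C[...,0]<.62)&(abs(C[...,1])<.15)&(h[...,2]>130)&(h[...,1]>25),"stonetop")
    comps((C[...,2]>.02)&(C[...,0]<.65)&(C[...,1]>.1)&(C[...,1]<.3)&(C[...,0]>.25),"bottles")
E
python3 -c "
import cv2
p=cv2.imread('pics/top0.png')[70:250,150:330];cv2.imwrite('pics/tc.png',cv2.resize(p,None,fx=3.3,fy=3.3,interpolation=2))
p=cv2.imread('pics/scene0.png')[110:275,160:340];cv2.imwrite('pics/sc.png',cv2.resize(p,None,fx=3.5,fy=3.5,interpolation=2))"
```

```text
top red [177.3  49.8] 494 med [0.9004 0.2473 0.0222] lo [0.875 0.22  0.016] hi [0.935 0.279 0.025]
top red [311.2 155.6] 106 med [ 0.6194 -0.0294  0.1608] lo [ 0.611 -0.039  0.143] hi [ 0.629 -0.02   0.164]
top red [478.6 211. ] 185 med [ 0.5283 -0.4079  0.0056] lo [ 0.517 -0.47  -0.001] hi [ 0.54  -0.354  0.008]
top stonetop [289. 203.] 1649 med [0.5463 0.0051 0.0419] lo [ 0.479 -0.025  0.039] hi [0.615 0.035 0.045]
top bottles [183.8 167.9] 175 med [0.6235 0.2255 0.0419] lo [0.613 0.215 0.021] hi [0.639 0.241 0.061]
top bottles [214.  187.2] 302 med [0.5782 0.1603 0.0541] lo [0.564 0.145 0.027] hi [0.598 0.178 0.079]
top bottles [177.4 213.4] 692 med [0.5222 0.2294 0.0784] lo [0.501 0.21  0.032] hi [0.549 0.258 0.115]
top bottles [160.  316.4] 315 med [0.3182 0.2733 0.0243] lo [0.306 0.249 0.02 ] hi [0.329 0.298 0.028]
scene red [214.5  18.1] 33 med [1.0528 0.4615 0.3431] lo [1.049 0.459 0.314] hi [1.057 0.465 0.374]
scene red [206.   20.8] 39 med [1.0034 0.4606 0.3464] lo [0.999 0.458 0.315] hi [1.008 0.464 0.376]
scene red [313.2 175.5] 113 med [ 0.615 -0.033  0.156] lo [ 0.611 -
[... 193 characters left out ...]
0159 0.2115] lo [0.082 0.005 0.202] hi [0.102 0.026 0.215]
scene plate [141.3 372.6] 134 med [ 0.0962 -0.0316  0.2076] lo [ 0.089 -0.043  0.198] hi [ 0.102 -0.008  0.214]
scene stonetop [280.3 233.9] 1102 med [0.5376 0.0023 0.0429] lo [ 0.477 -0.027  0.039] hi [0.614 0.033 0.045]
scene bottles [185.1 201.5] 858 med [0.5158 0.2262 0.0689] lo [0.501 0.21  0.023] hi [0.541 0.253 0.114]
scene bottles [211.7 188.5] 163 med [0.6228 0.2245 0.0397] lo [0.614 0.215 0.021] hi [0.635 0.239 0.061]
scene bottles [225.5 202.3] 348 med [0.5759 0.1569 0.0505] lo [0.565 0.144 0.022] hi [0.591 0.175 0.079]
scene bottles [110.5 265.5] 252 med [0.3158 0.2712 0.0245] lo [0.306 0.249 0.02 ] hi [0.33  0.298 0.028]
```

View pics/tc.png

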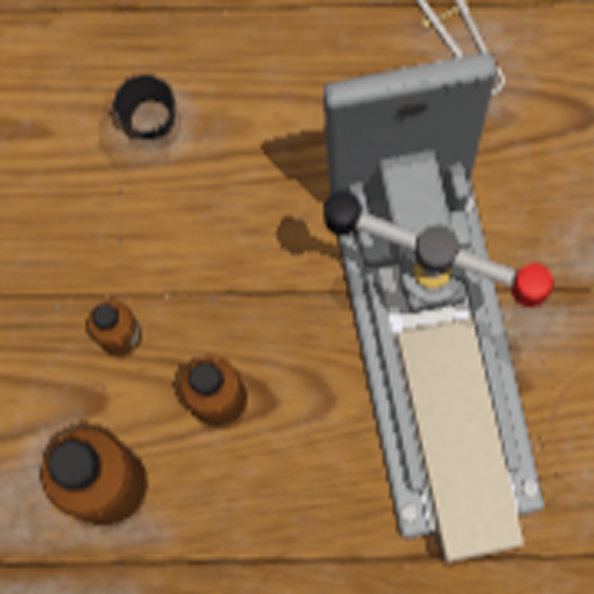

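View pics/sc.png

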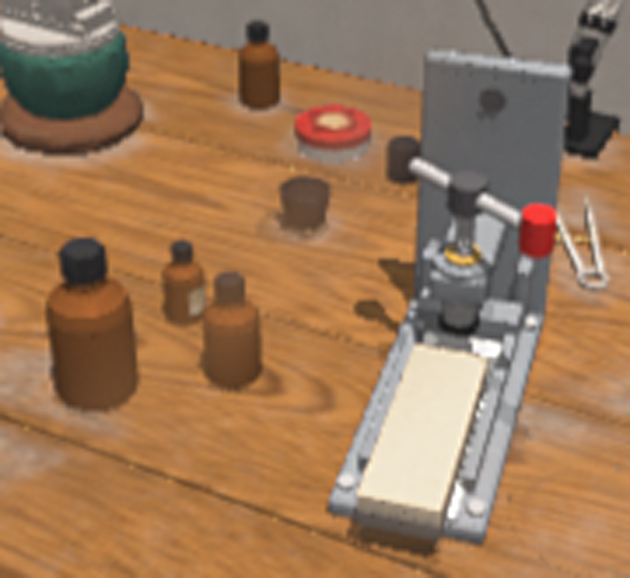

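```bash
python3 - <<'E'
from h import *
o=bot.get_obs(); Rt=R.from_euler("xyz",o["tcp_rot"],degrees=True).as_matrix(); print("tool axes (cols)\n",Rt.round(3))
for n in ["top","scene"]:
    c=cam(n); p=cv2.imread(f"pics/{n}0.png"); D=np.load(f"pics/{n}0.npy"); C=cloud(c,D)
    h=cv2.cvtColor(p,cv2.COLOR_BGR2HSV)
    m=(C[...,2]>.036)&(C[...,2]<.049)&(C[...,0]<.62)&(abs(C[...,1])<.15)&(h[...,2]>130)&(h[...,1]>25)
    m=cv2.morphologyEx(m.astype(np.uint8),cv2.MORPH_OPEN,np.ones((3,3)))
    v,u=np.nonzero(m); P=np.array([onz(c,a,b,.043)[:2] for a,b in zip(u,v)])
    ct,sz,an=cv2.minAreaRect((P*1000).astype(np.float32)); print(n,"stone",ct,sz,an); print(cv2.boxPoints((ct,sz,an)))
    pl=(C[...,2]>.1)&(C[...,2]<.206)&(C[...,0]>.62)&(C[...,0]<.75)&(abs(C[...,1]-.03)<.08)&(h[...,1]<60)
    # back-plate front face: fit plane horizontally
    q=C[pl]; q=q[q[:,0]>np.median(q[:,0])-.03]
    ln=cv2.fitLine(q[:,:2].astype(np.float32),cv2.DIST_HUBER,0,.001,.001).ravel(); print("plate line dir ang",np.degrees(np.arctan2(ln[1],ln[0])),"pt",ln[2:],len(q), "z",q[:,2].min(),q[:,2].max())
    for nm,mm in [("red",((h[...,0]<6)|(h[...,0]>174))&(h[...,1]>180)),("dark",h[...,2]<70)]:
        mm=mm&(C[...,2]>.12)&(C[...,2]<.18)&(C[...,0]>.5)&(C[...,0]<.72)&(abs(C[...,1])<.15)
        k,l,s,ce=cv2.connectedComponentsWithStats(mm.astype(np.uint8))
        for i in range(1,k):
            if s[i,4]>15:
                q=C[l==i]; t=q[q[:,2]>q[:,2].max()-.004]
                print(nm,ce[i].round(1),s[i,4],"bbox",s[i,:4],"top",t.mean(0).round(4),len(t),"zmax",q[:,2].max().round(4))
E
```

```text
tool axes (cols)
 [[-0.    -0.949  0.315]
 [-0.001  0.315  0.949]
 [-1.     0.    -0.001]]
top stone (548.3792724609375, 4.982826232910156) (148.59429931640625, 49.9516716003418) 11.00389575958252
[[470.68085    15.317939 ]
 [480.2154    -33.715332 ]
 [626.0777     -5.3522863]
 [616.54315    43.680984 ]]
plate line dir ang -78.5936 pt [0.71588826 0.04727361] 1272 z 0.10012726418234219 0.20588600123891732
red [310.9 155.7] 110 bbox [305 150  13  13] top [ 0.6216 -0.0305  0.1619] 61 zmax 0.1644
dark [274.  103.9] 37 bbox [269 101  11   7] top [0.7167 0.036  0.1776] 6 zmax 0.1798
dark [250.1 110.4] 29 bbox [249 105   3  12] top [0.7103 0.0822 0.1781] 3 zmax 0.1798
dark [253.1 133.7] 119 bbox [248 127  11  14] top [0.6647 0.0771 0.1619] 68 zmax 0.1645
dark [280.1 149.5] 21 bbox [276 145  11   8] top [0.6364 0.0292 0.1562] 3 zmax 0.1574
scene stone (547.19873046875, 3.3885421752929688) (155.32518005371094, 51.17933654785156) 10.929725646972656
[[466.09296   13.78882 ]
 [475.7968   -36.462143]
 [628.3045    -7.011736]
 [618.60065   43.239227]]
plate line dir ang -78.77953 pt [0.7204688  0.03121152] 1534 z 0.10020774521044479 0.20475083069499916
red [313.2 175.5] 112 bbox [309 169  10  14] top [ 0.6215 -0.0313  0.1624] 37 zmax 0.1645
dark [275.2 157.7] 33 bbox [272 152   8  10] top [0.6622 0.0682 0.1589] 8 zmax 0.1602
dark [291.3 167.5] 56 bbox [288 163   9   9] top [0.6346 0.0235 0.1564] 13 zmax 0.1587
```

```bash
cat >> h.py <<'E'
YAW=np.radians(11.1); AX=np.array([.643,.0233])
HX=np.array([np.cos(YAW),np.sin(YAW)]); HY=np.array([-HX[1],HX[0]])
def H(x,y): return AX+HX*x+HY*y
def shift(pos,ang,obs=None):
    o=obs or bot.get_obs(); Rt=R.from_euler("xyz",o["tcp_rot"],degrees=True).as_matrix()
    d=Rt.T@(np.array(pos)-o["ee_pos"])*100
    a0=np.degrees(np.arctan2(Rt[1,2],Rt[0,2])); t=-(ang-a0); 
    return d.round(2),round(t,1)
def st():
    o=bot.get_obs(); Rt=R.from_euler("xyz",o["tcp_rot"],degrees=True).as_matrix(); rel=o["ee_pos"][:2]-AX
    print("t",round(o["time"],2),"pos",o["ee_pos"].round(4),"jawang",np.degrees(np.arctan2(Rt[1,2],Rt[0,2])).round(2),"tilt",Rt[2,0].round(4),"holder xy",(rel@HX).round(4),(rel@HY).round(4),"q",o["q"].round(1),"F",o["wrist_force"].round(1),"open",round(o["opening"],4))
E
python3 - <<'E'
from h import *
print(shift([.33,.25,.231],61.6),H(-.2,0),shift([*H(-.2,0),.231],101.1)); st()
E
```

```text
(array([-1.000e-02, -2.343e+01, -2.085e+01]), np.float64(10.0)) [ 0.44674147 -0.01520439] (array([ 2.000e-02, -4.287e+01, -4.234e+01]), np.float64(-29.5))
t 0.1 pos [0.1734 0.5218 0.2307] jawang 71.62 tilt -1.0 holder xy -0.3649 0.5795 q [71.6  5.  10.  95.1  0.  90. ] F [-0.4 -0.6 -0.2] open 0.0856
```

Request:
play_rows:
  rows:
    - [[0,-2.2,-2.2],-1,0]
    - [[0,-4.6,-4.6],-3,0]
    - [[0,-7,-7],-5,0]
    - [[0,-9.4,-9.4],-7,0]
    - [[0,-11.8,-11.8],-9,0]
    - [[0,-14.2,-14.2],-11,0]
    - [[0,-16.6,-16.6],-13,0]
    - [[0,-19,-19],-15,0]
    - [[0,-21.4,-21.3],-17,0]
    - [[0,-23.8,-23.7],-19,0]
    - [[0,-26,-25.8],-20,0]
    - [[0,-27,-26.8],-20,0]
  squeeze: 40

```text
time: 1.1
ee_pos: [0.3459, 0.1799, 0.2312]
tcp_rot: [-161.5, 90.0, -69.9]
wrist_force: [0.0, 1.4, 0.4]
opening: 0.0
```

```bash
python3 - <<'E'
from h import *
st(); print(shift([*H(-.2,0),.1],101.1))
E
```

```text
t 1.1 pos [0.3459 0.1799 0.2312] jawang 91.58 tilt -1.0 holder xy -0.2613 0.2109 q [ 27.5 -16.7  -9.8  96.9  -0.   25.9] F [0.  1.4 0.4] open 0.0
(array([ 13.13,  -9.53, -19.77]), np.float64(-9.5))
```

Request:
play_rows:
  rows:
    - [[0,-1,-2.1],-1,0]
    - [[0.5,-2.2,-4.7],-3,0]
    - [[2,-3.5,-7.3],-5,0]
    - [[3.5,-4.8,-9.9],-6,0]
    - [[5,-6.1,-12.5],-7,0]
    - [[6.5,-7.4,-15.1],-8,0]
    - [[8.5,-8.5,-17.5],-9,0]
    - [[10.5,-9.2,-19.2],-9.5,0]
    - [[12.5,-9.5,-19.8],-9.5,0]
    - [[13.1,-9.5,-19.8],-9.5,0]
    - [[13.1,-9.5,-19.8],-9.5,0]

```text
time: 2.02
ee_pos: [0.4445, -0.0129, 0.0985]
tcp_rot: [75.0, 89.8, 176.0]
wrist_force: [-0.5, -0.3, -0.4]
opening: 0.0004
```

```bash
python3 - <<'E'
from h import *
st(); print(shift([*H(-.2,0),.026],101.1)); 
c=cam("wrist",bot.get_obs()); p,d=bot.camera("wrist"); cv2.imwrite("pics/w1.png",p)
p,d=bot.camera("scene"); cv2.imwrite("pics/s1.png",cv2.resize(p[90:300,150:430],None,fx=2.5,fy=2.5))
E
```

```text
t 2.02 pos [ 0.4445 -0.0129  0.0985] jawang 101.06 tilt -1.0 holder xy -0.2018 0.0027 q [ -1.7  -9.8 -18.9  81.1   0.  -12.7] F [-0.5 -0.3 -0.4] open 0.0004
(array([ 7.25, -0.2 , -0.28]), np.float64(-0.0))
```

View pics/w1.png

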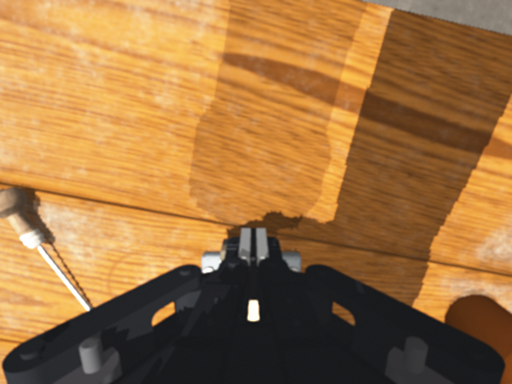

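View pics/s1.png

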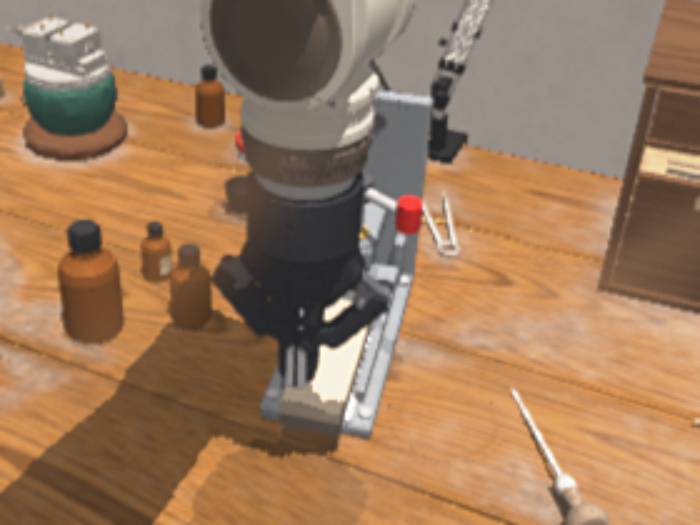

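Request:
play_rows:
  rows:
    - [[2.5,-0.1,-0.2],0,0]
    - [[5,-0.2,-0.3],0,0]
    - [[7.2,-0.2,-0.3],0,0]
    - [[7.2,-0.8,-0.3],0,0]
    - [[7.2,-1.6,-0.3],0,0]
    - [[7.2,-2.4,-0.3],0,0]
    - [[7.2,-3.1,-0.3],0,0]
    - [[7.2,-3.8,-0.3],0,0]
    - [[7.2,-4.5,-0.3],0,0]
    - [[7.2,-5.1,-0.3],0,0]
    - [[7.2,-5.7,-0.3],0,0]
    - [[7.2,-6.1,-0.3],0,0]

```text
time: 3.12
ee_pos: [0.5068, -0.0038, 0.0284]
tcp_rot: [-114.5, 90.0, -13.4]
wrist_force: [-4.2, -0.2, 2.9]
opening: -0.0
```

```bash
python3 - <<'E'
from h import *
st(); 
p,d=bot.camera("scene"); cv2.imwrite("pics/s2.png",cv2.resize(p[90:300,150:430],None,fx=2.5,fy=2.5))
p,d=bot.camera("top"); cv2.imwrite("pics/t2.png",cv2.resize(p[70:270,180:380],None,fx=3,fy=3))
E
```

```text
t 3.12 pos [ 0.5068 -0.0038  0.0284] jawang 101.12 tilt -1.0 holder xy -0.1388 -0.0004 q [ -0.4   0.2 -17.4  72.4  -0.  -11.6] F [-4.2 -0.2  2.9] open -0.0
```

View pics/s2.png

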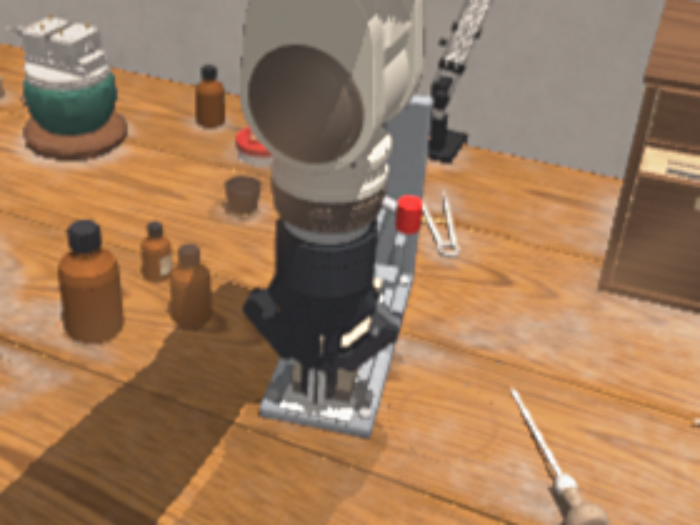

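View pics/t2.png

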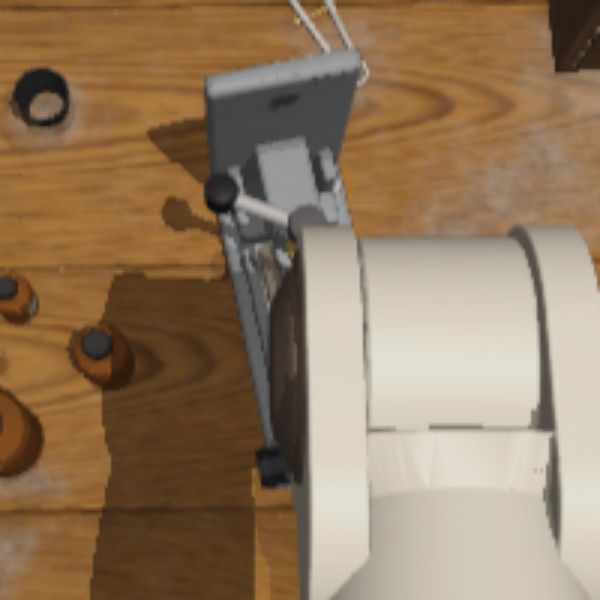

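The stone has moved about 44 mm and the pushing force is 4 N. The rest goes in small steps until the force rises.

Request:
play_rows:
  rows:
    - [[0,-0.3,0],0,0]
    - [[0,-0.5,0],0,0]
    - [[0,-0.6,0],0,0]
    - [[0,-0.6,0],0,0]

```text
time: 3.55
ee_pos: [0.5121, -0.0028, 0.0282]
tcp_rot: [-13.0, 90.0, 88.2]
wrist_force: [-1.4, -0.4, -0.6]
opening: 0.0001
```

```bash
python3 - <<'E'
from h import *
st(); 
E
```

```text
t 3.55 pos [ 0.5121 -0.0028  0.0282] jawang 101.12 tilt -1.0 holder xy -0.1334 -0.0004 q [ -0.3   0.9 -16.7  72.4   0.  -11.4] F [-1.4 -0.4 -0.6] open 0.0001
```

Not yet at the stop, so I keep going.

Request:
play_rows:
  rows:
    - [[0,-0.15,0],0,0]
    - [[0,-0.3,0],0,0]
    - [[0,-0.4,0],0,0]
    - [[0,-0.4,0],0,0]

```text
time: 3.88
ee_pos: [0.5147, -0.0022, 0.0282]
tcp_rot: [89.3, 89.8, -169.6]
wrist_force: [-8.5, -2.0, 4.2]
opening: 0.0003
```

```bash
python3 - <<'E'
from h import *
st(); 
E
```

```text
t 3.88 pos [ 0.5147 -0.0022  0.0282] jawang 101.11 tilt -1.0 holder xy -0.1308 -0.0003 q [ -0.2   1.4 -16.2  72.5  -0.  -11.3] F [-8.5 -2.   4.2] open 0.0003
```

Request:
play_rows:
  rows:
    - [[0,-0.2,0],0,0]
    - [[0,-0.3,0],0,0]
    - [[0,-0.4,0],0,0]
    - [[0,-0.4,0],0,0]

```text
time: 4.22
ee_pos: [0.5148, -0.0022, 0.0281]
tcp_rot: [90.0, 89.4, -168.9]
wrist_force: [-30.9, -6.4, 19.8]
opening: 0.0001
```

```bash
python3 - <<'E'
from h import *
st(); 
E
```

```text
t 4.22 pos [ 0.5148 -0.0022  0.0281] jawang 101.08 tilt -0.9999 holder xy -0.1307 -0.0003 q [ -0.2   1.9 -15.7  73.   -0.1 -11.3] F [-30.9  -6.4  19.8] open 0.0001
```

The stone is home: the TCP stayed put while the force rose to 31 N. I back off and lift, then measure the red end.

Request:
play_rows:
  rows:
    - [[0,1.0,0],0,0]
    - [[0,2.5,0],0,0]
    - [[0,4,0],0,0]
    - [[-3,4.5,0],0,0]
    - [[-6,4.5,0],-5,1]
    - [[-10,4.5,0],-12,2]
    - [[-14,4.5,0],-19,3]
    - [[-17.5,4.5,0],-26,4]
    - [[-20.5,4.5,0],-33,5]
    - [[-22,4.5,0],-40,5]
    - [[-22,4.5,0],-46,5]
    - [[-22,4.5,0],-46,5]

```text
time: 5.22
ee_pos: [0.4766, -0.0099, 0.2497]
tcp_rot: [-146.2, 89.8, 1.2]
wrist_force: [-0.4, -0.2, -1.1]
opening: 0.05
```

```bash
cat >> h.py <<'E'
def bar(th,sign=1): # red sign=1, black=-1 ; returns pos xy, jaw angle with tool y outward
    a=np.degrees(YAW)-90-np.degrees(th)+(0 if sign>0 else 180)
    a=(a+180)%360-180
    z=.150-.012*th/2/np.pi
    return AX+.058*np.array([np.cos(np.radians(a)),np.sin(np.radians(a))]),z,a
E
python3 - <<'E'
from h import *
st()
p,d=bot.camera("top"); cv2.imwrite("pics/t3.png",cv2.resize(p[70:270,180:380],None,fx=3,fy=3))
p,d=bot.camera("scene"); cv2.imwrite("pics/s3.png",cv2.resize(p[90:300,150:430],None,fx=2.5,fy=2.5))
c=cam("wrist",bot.get_obs()); p,d=bot.camera("wrist"); cv2.imwrite("pics/w3.png",p)
q,z,a=bar(.576); print(q,z,a); print(shift([*q,.20],a-90))
E
```

```text
t 5.22 pos [ 0.4766 -0.0099  0.2497] jawang 147.39 tilt -1.0 holder xy -0.1697 -0.0005 q [ -1.2  -4.8   2.4  97.    0.  -58.6] F [-0.4 -0.2 -1.1] open 0.05
[ 0.62136448 -0.03051361] 0.14889992103334881 -111.90236899953541
(array([  4.76,  -6.23, -13.33]), np.float64(348.8))
```

View pics/t3.png

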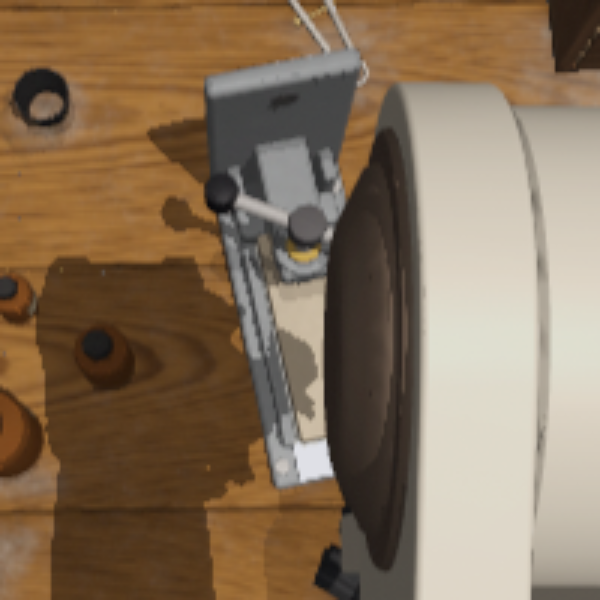

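View pics/s3.png

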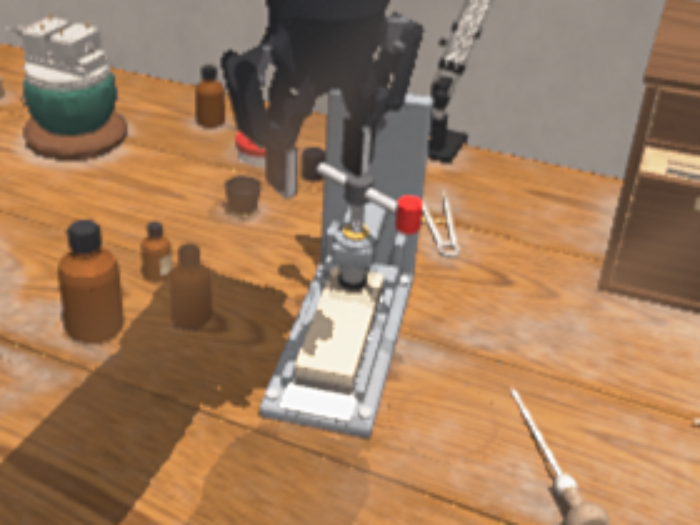

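The picture shows the stone home, with a white strip of bed exposed in front of it. Now to the red end.

Request:
play_rows:
  rows:
    - [[0,-1.2,-2.5],-4,5]
    - [[1,-2.8,-6],-8,5]
    - [[3,-4.4,-9.5],-11.2,5]
    - [[4,-5.8,-12.3],-11.2,5]
    - [[4.8,-6.2,-13.3],-11.2,5]
    - [[4.8,-6.2,-13.3],-11.2,5]

```text
time: 5.87
ee_pos: [0.6217, -0.0304, 0.1957]
tcp_rot: [19.6, 89.7, 177.8]
wrist_force: [-0.6, -0.3, -0.5]
opening: 0.05
```

```bash
python3 - <<'E'
from h import *
st()
c=cam("wrist",bot.get_obs()); p,d=bot.camera("wrist"); cv2.imwrite("pics/w4.png",p)
p,d=bot.camera("scene"); cv2.imwrite("pics/s4.png",cv2.resize(p[90:300,150:430],None,fx=2.5,fy=2.5))
q,z,a=bar(.576); print(q,z,a); print(shift([*q,.132],a-90)); print(proj(c,[*q,.163]))
E
```

```text
t 5.87 pos [ 0.6217 -0.0304  0.1957] jawang 158.16 tilt -1.0 holder xy -0.0312 -0.0486 q [ -2.8  14.9  17.5  92.9  -0.  -71. ] F [-0.6 -0.3 -0.5] open 0.05
[ 0.62136448 -0.03051361] 0.14889992103334881 -111.90236899953541
(array([ 6.76,  0.  , -0.14]), np.float64(360.1))
(np.float64(252.85351203427908), np.float64(220.26032942004232))
```

View pics/w4.png

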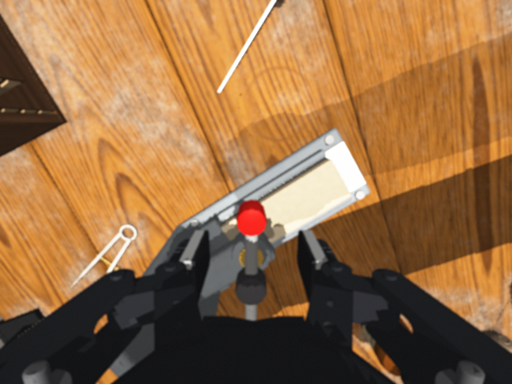

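View pics/s4.png

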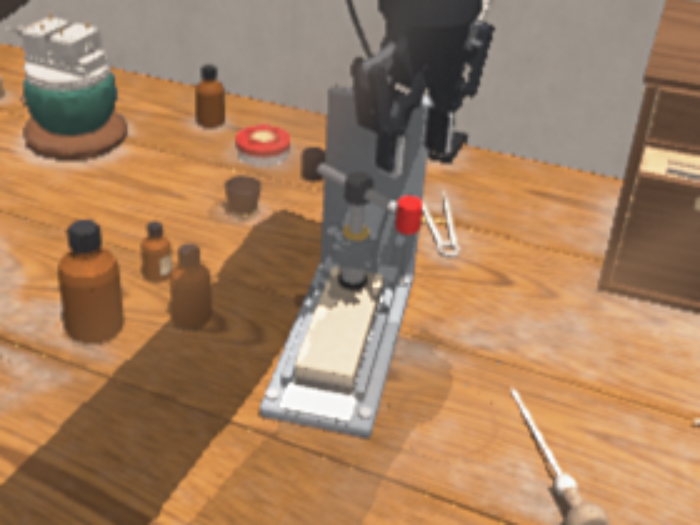

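The red grip is in the wrist view at (251,217), against a predicted (253,220), centred between the fingers. Next: descend and grip.

Request:
play_rows:
  rows:
    - [[2,0,-0.1],0,5]
    - [[4,0,-0.1],0,5]
    - [[5.5,0,-0.1],0,5]
    - [[6.5,0,-0.1],0,5]
    - [[6.5,0,-0.1],0,4]
    - [[6.5,0,-0.1],0,3]
    - [[6.5,0,-0.1],0,1.8]
    - [[6.5,0,-0.1],0,1.8]
    - [[6.5,0,-0.1],0,1.8]
    - [[6.5,0,-0.1],0,1.8]
  squeeze: 30

```text
time: 6.8
ee_pos: [0.6223, -0.0305, 0.1372]
tcp_rot: [-164.1, 89.9, -5.8]
wrist_force: [-3.0, -0.9, 8.2]
opening: 0.0212
```

```bash
cat >> h.py <<'E'
def arc(th0,dths,sign,rr=.058,dz=None):
    """rows (tool axes at call start, cm & deg) for a clockwise arc from present pose; angles deg"""
    o=bot.get_obs(); Rt=R.from_euler("xyz",o["tcp_rot"],degrees=True).as_matrix()
    r=(o["ee_pos"][:2]-AX)
    for d in dths:
        a=-np.radians(d); q=np.array([[np.cos(a),-np.sin(a)],[np.sin(a),np.cos(a)]])@r-r
        w=np.array([q[0],q[1],-.012*d/360]); print(d,(Rt.T@w*100).round(2))
def hstate():
    o=bot.get_obs(); r=o["ee_pos"][:2]-AX; a=np.degrees(np.arctan2(r[1],r[0])); th=(np.degrees(YAW)-90-a)%360
    print("tcp radius",np.linalg.norm(r).round(4),"theta red deg",th.round(1),"black deg",((th+180)%360).round(1))
E
python3 - <<'E'
from h import *
st();hstate()
p,d=bot.camera("scene"); cv2.imwrite("pics/s5.png",cv2.resize(p[90:300,150:430],None,fx=2.5,fy=2.5))
arc(0,[6,12,18,24,30,36,42,48,54,54,54],1)
E
```

```text
t 6.8 pos [ 0.6223 -0.0305  0.1372] jawang 158.32 tilt -1.0 holder xy -0.0306 -0.0488 q [ -2.8  14.1  10.   85.8  -0.  -71.1] F [-3.  -0.9  8.2] open 0.0212
tcp radius 0.0576 theta red deg 32.1 black deg 212.1
6 [ 0.02 -0.02  0.6 ]
12 [ 0.04 -0.11  1.2 ]
18 [ 0.06 -0.26  1.79]
24 [ 0.08 -0.47  2.35]
30 [ 0.09 -0.74  2.89]
36 [ 0.11 -1.06  3.4 ]
42 [ 0.13 -1.44  3.88]
48 [ 0.15 -1.86  4.31]
54 [ 0.17 -2.32  4.69]
54 [ 0.17 -2.32  4.69]
54 [ 0.17 -2.32  4.69]
```

View pics/s5.png

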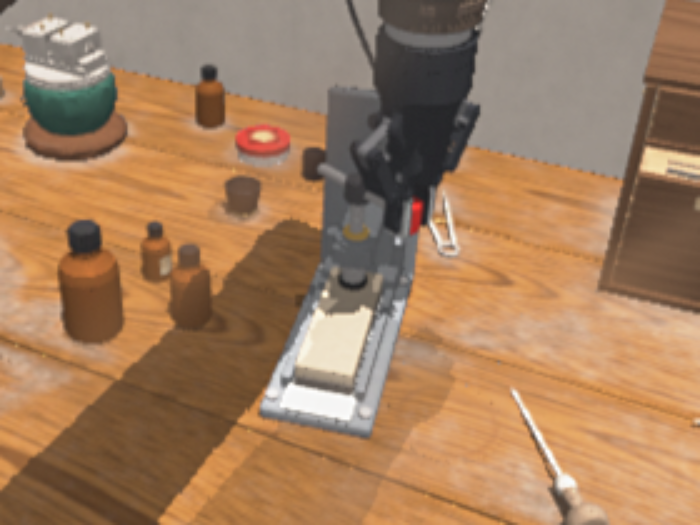

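Request:
play_rows:
  rows:
    - [[0,0,0.3],3,1.8]
    - [[0,-0.05,0.85],8.5,1.8]
    - [[0.05,-0.2,1.45],14.5,1.8]
    - [[0.1,-0.35,2.05],20.5,1.8]
    - [[0.1,-0.6,2.6],26.5,1.8]
    - [[0.1,-0.9,3.15],33,1.8]
    - [[0.1,-1.25,3.65],39,1.8]
    - [[0.15,-1.65,4.1],45,1.8]
    - [[0.2,-2.1,4.5],51,1.8]
    - [[0.2,-2.3,4.7],54,1.8]
    - [[0.2,-2.3,4.7],54,1.8]

```text
time: 7.77
ee_pos: [0.588, 0.0099, 0.1353]
tcp_rot: [-77.8, 89.7, 26.4]
wrist_force: [1.2, 6.0, 6.3]
opening: 0.0211
```

```bash
python3 - <<'E'
from h import *
st();hstate()
p,d=bot.camera("scene"); cv2.imwrite("pics/s6.png",cv2.resize(p[90:300,150:430],None,fx=2.5,fy=2.5))
arc(0,[6,12,18,24,30,36,42,48,54,60],1)
E
```

```text
t 7.77 pos [0.588  0.0099 0.1353] jawang 104.2 tilt -1.0 holder xy -0.0566 -0.0026 q [  0.9   9.1   4.   84.7   0.1 -13.3] F [1.2 6.  6.3] open 0.0211
tcp radius 0.0566 theta red deg 87.4 black deg 267.4
6 [ 0.02 -0.04  0.59]
12 [ 0.04 -0.13  1.18]
18 [ 0.06 -0.29  1.75]
24 [ 0.08 -0.51  2.3 ]
30 [ 0.11 -0.78  2.83]
36 [ 0.13 -1.11  3.32]
42 [ 0.15 -1.48  3.78]
48 [ 0.17 -1.91  4.19]
54 [ 0.19 -2.37  4.56]
60 [ 0.22 -2.87  4.88]
```

View pics/s6.png

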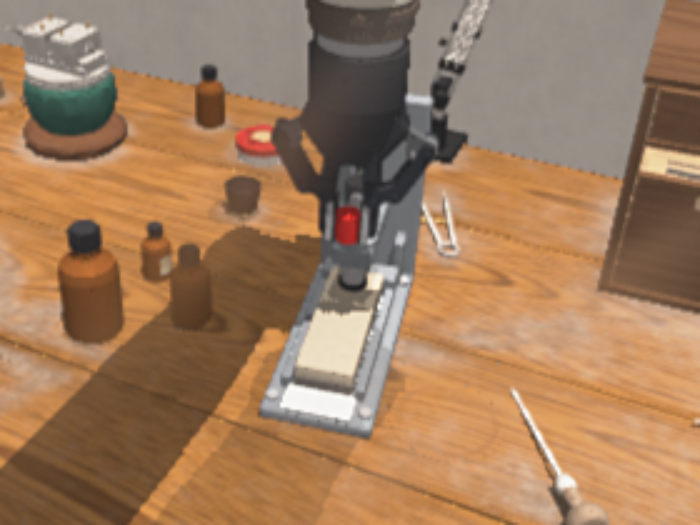

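The handle turned with the grip, to 87°. I carry on.

Request:
play_rows:
  rows:
    - [[0,0,0.3],3,1.8]
    - [[0.05,-0.1,0.9],9,1.8]
    - [[0.05,-0.2,1.5],15,1.8]
    - [[0.1,-0.4,2.05],21,1.8]
    - [[0.1,-0.65,2.55],27,1.8]
    - [[0.1,-0.95,3.05],33,1.8]
    - [[0.15,-1.3,3.55],39,1.8]
    - [[0.15,-1.7,4.0],45,1.8]
    - [[0.2,-2.1,4.4],51,1.8]
    - [[0.2,-2.55,4.7],56,1.8]
    - [[0.2,-2.85,4.9],60,1.8]
    - [[0.2,-2.85,4.9],60,1.8]

```text
time: 8.82
ee_pos: [0.6037, 0.0653, 0.1334]
tcp_rot: [1.4, 89.7, 45.6]
wrist_force: [-0.1, 9.9, 6.2]
opening: 0.0212
```

```bash
python3 - <<'E'
from h import *
st();hstate()
arc(0,[6,12,18,24,30,32],1)
E
```

```text
t 8.82 pos [0.6037 0.0653 0.1334] jawang 44.2 tilt -1.0 holder xy -0.0305 0.0488 q [ 6.1 11.7  6.8 84.8  0.2 51.9] F [-0.1  9.9  6.2] open 0.0212
tcp radius 0.0576 theta red deg 148.0 black deg 328.0
6 [ 0.02 -0.04  0.6 ]
12 [ 0.05 -0.15  1.19]
18 [ 0.07 -0.32  1.77]
24 [ 0.09 -0.54  2.33]
30 [ 0.12 -0.83  2.86]
32 [ 0.12 -0.93  3.03]
```

Request:
play_rows:
  rows:
    - [[0,0,0.3],3,1.8]
    - [[0.05,-0.1,0.9],9,1.8]
    - [[0.05,-0.2,1.5],15,1.8]
    - [[0.1,-0.45,2.05],21,1.8]
    - [[0.1,-0.7,2.6],27,1.8]
    - [[0.1,-0.85,2.85],30,1.8]
    - [[0.1,-0.85,2.85],30,1.8]
    - [[0.1,-0.85,2.85],30,3]
    - [[0.1,-0.85,2.85],30,5]
    - [[0.1,-0.85,2.85],30,5]
    - [[-2,-0.85,2.85],30,5]
    - [[-5.5,-0.85,2.85],30,5]

```text
time: 9.82
ee_pos: [0.627, 0.0761, 0.1828]
tcp_rot: [175.3, 89.6, -170.4]
wrist_force: [0.9, 0.1, -0.3]
opening: 0.0502
```

```bash
python3 - <<'E'
from h import *
st();hstate()
p,d=bot.camera("scene"); cv2.imwrite("pics/s7.png",cv2.resize(p[90:300,150:430],None,fx=2.5,fy=2.5))
p,d=bot.camera("top"); cv2.imwrite("pics/t7.png",cv2.resize(p[70:270,180:380],None,fx=3,fy=3))
E
```

```text
t 9.82 pos [0.627  0.0761 0.1828] jawang 14.29 tilt -1.0 holder xy -0.0055 0.0549 q [ 6.9 16.2 17.5 91.8 -0.  82.6] F [ 0.9  0.1 -0.3] open 0.0502
tcp radius 0.0551 theta red deg 174.3 black deg 354.3
```

View pics/s7.png

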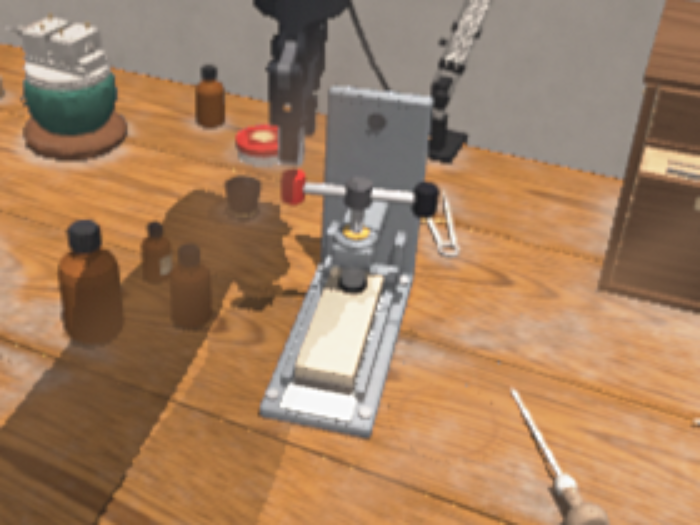

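View pics/t7.png

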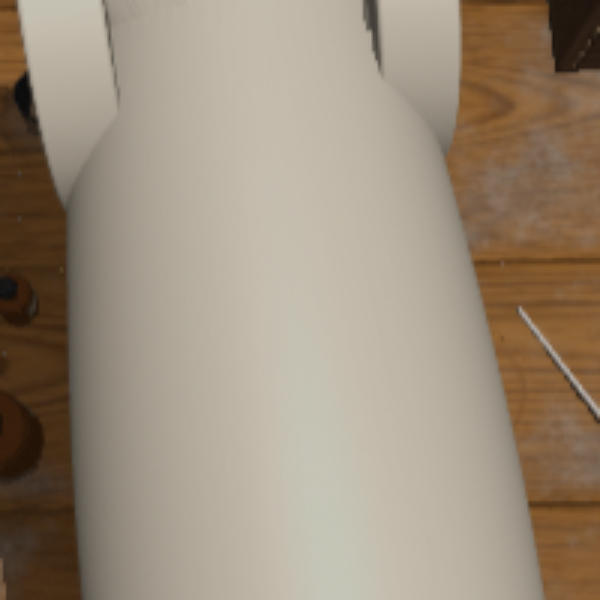

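The red end is now on the left at crop (293,187) and the black end on the right at (425,200), so the handle has made about half a turn. I measure the black end and plan the move there.

```bash
cat >> h.py <<'E'
def ends(tag):
    c=cam("scene"); p,D=bot.camera("scene"); C=cloud(c,D); h=cv2.cvtColor(p,cv2.COLOR_BGR2HSV); out={}
    cv2.imwrite(f"pics/{tag}.png",cv2.resize(p[90:300,150:430],None,fx=2.5,fy=2.5))
    for nm,mm in [("red",((h[...,0]<6)|(h[...,0]>174))&(h[...,1]>180)),("dark",h[...,2]<75)]:
        mm=mm&(C[...,2]>.115)&(C[...,2]<.175)&(C[...,0]>.5)&(C[...,0]<.715)&(abs(C[...,1]-.02)<.1)
        k,l,s,ce=cv2.connectedComponentsWithStats(mm.astype(np.uint8))
        for i in range(1,k):
            if s[i,4]>20:
                x,y,w,hh=s[i,:4]; q=onz(c,x+w/2-.5,y+hh/2-.5,.1435); r=q[:2]-AX
                print(nm,s[i],"centre",q.round(4),"rad",np.linalg.norm(r).round(4),"theta",((np.degrees(YAW)-90-np.degrees(np.arctan2(r[1],r[0])))%360).round(1))
E
python3 - <<'E'
from h import *
ends("s8")
for t in (175,177):
    q,z,a=bar(np.radians(t),-1); print(q,z,a,"jaw",a-90,shift([*q,.2],a-90+360))
E
```

```text
dark [315 163  10  14 115] centre [ 0.6638 -0.0316  0.1435] rad 0.0587 theta 350.3
dark [288 165  10   9  61] centre [0.6392 0.0214 0.1435] rad 0.0042 theta 75.2
[ 0.65908425 -0.03242519] 0.14416666666666667 -73.9 jaw -163.9 (array([ -1.05, -11.27,   0.15]), np.float64(-181.8))
[ 0.65712967 -0.03295258] 0.1441 -75.9 jaw -165.9 (array([ -1.05, -11.27,  -0.05]), np.float64(-179.8))
```

Request:
play_rows:
  rows:
    - [[-2,0,0],-5,5]
    - [[-3.3,0,0],-12,5]
    - [[-3.3,-1,0],-19,5]
    - [[-3.3,-2.5,0],-26,5]
    - [[-3.3,-4,0],-33,5]
    - [[-3.3,-5.5,0],-40,5]
    - [[-3.3,-7,0],-47,5]
    - [[-3.3,-8.5,0],-54,5]
    - [[-3.3,-10,0],-61,5]
    - [[-3.3,-11,0],-68,5]
    - [[-3.3,-11.3,0],-75,5]
    - [[-3.3,-11.3,0],-82,5]

```text
time: 10.97
ee_pos: [0.6565, -0.0343, 0.218]
tcp_rot: [93.4, 89.9, -170.0]
wrist_force: [-0.7, 0.4, -0.5]
opening: 0.0501
```

Request:
play_rows:
  rows:
    - [[0,0,0],-7,5]
    - [[0,0,0],-14,5]
    - [[0,0,0],-21,5]
    - [[0,0,0],-28,5]
    - [[0,0,0],-35,5]
    - [[0,0,0],-42,5]
    - [[0,0,0],-49,5]
    - [[0,0,0],-56,5]
    - [[0,0,0],-63,5]
    - [[0,0,0],-70,5]
    - [[0,0,0],-77,5]
    - [[0,0,0],-83,5]

```text
time: 11.97
ee_pos: [0.6564, -0.0332, 0.2182]
tcp_rot: [6.1, 89.9, -174.2]
wrist_force: [-0.1, -0.8, -0.2]
opening: 0.0499
```

```bash
python3 - <<'E'
from h import *
st();hstate()
q,z,a=bar(np.radians(176),-1); print(shift([*q,.127],a-90+360)) 
E
```

```text
t 11.97 pos [ 0.6564 -0.0332  0.2182] jawang 179.66 tilt -1.0 holder xy 0.0023 -0.058 q [ -2.9  20.4  26.8  96.5  -0.  -92.5] F [-0.1 -0.8 -0.2] open 0.0499
tcp radius 0.058 theta red deg 357.7 black deg 177.7
(array([ 9.12, -0.05, -0.18]), np.float64(-15.4))
```

Request:
play_rows:
  rows:
    - [[0,0,0],-7,5]
    - [[0,0,-0.1],-13,5]
    - [[0,0,-0.1],-15,5]
    - [[0,0,-0.1],-15,5]

```text
time: 12.3
ee_pos: [0.6574, -0.0331, 0.2182]
tcp_rot: [-10.8, 89.9, -176.4]
wrist_force: [0.1, -0.1, 0.3]
opening: 0.0503
```

```bash
python3 - <<'E'
from h import *
st();hstate()
q,z,a=bar(np.radians(176),-1); print(shift([*q,.127],a-90+360)) 
c=cam("wrist",bot.get_obs()); p,d=bot.camera("wrist"); print("black pred",proj(c,[*q,.158]),"hub pred",proj(c,[*AX,.151])); cv2.imwrite("pics/w9.png",p)
E
```

```text
t 12.3 pos [ 0.6574 -0.0331  0.2182] jawang -165.61 tilt -1.0 holder xy 0.0033 -0.0582 q [  -2.9   20.5   27.    96.5   -0.  -107.3] F [ 0.1 -0.1  0.3] open 0.0503
tcp radius 0.0583 theta red deg 356.8 black deg 176.8
(array([ 9.12, -0.02, -0.09]), np.float64(-360.7))
black pred (np.float64(252.22760812837546), np.float64(208.52832926091367)) hub pred (np.float64(253.177016841307), np.float64(268.22759576791674))
```

View pics/w9.png

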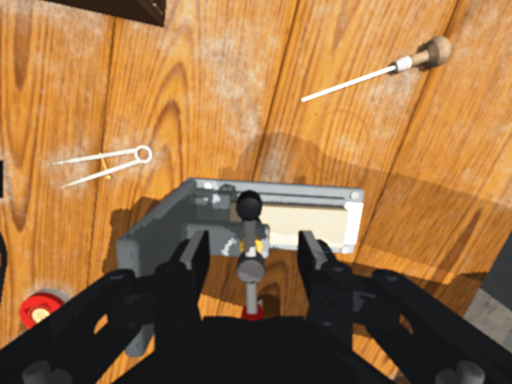

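Black grip at (249,206), against a predicted (252,208), between the fingers. Next: descend and grip.

Request:
play_rows:
  rows:
    - [[2,0,0],0,5]
    - [[4.5,0,0],0,5]
    - [[6.5,0,0],0,5]
    - [[8,0,0],0,5]
    - [[9,0,0],0,5]
    - [[9.2,0,0],0,4]
    - [[9.2,0,0],0,3]
    - [[9.2,0,0],0,1.8]
    - [[9.2,0,0],0,1.8]
    - [[9.2,0,0],0,1.8]
    - [[9.2,0,0],0,1.8]
  squeeze: 30

```text
time: 13.27
ee_pos: [0.658, -0.0329, 0.1281]
tcp_rot: [158.0, 89.9, -7.6]
wrist_force: [-0.0, -0.0, -0.4]
opening: 0.021
```

```bash
python3 - <<'E'
from h import *
st();hstate()
arc(0,[3,9,15,21,27,33,39,45,51,57,60],1)
E
```

```text
t 13.27 pos [ 0.658  -0.0329  0.1281] jawang -165.69 tilt -1.0 holder xy 0.0039 -0.0581 q [  -2.9   19.2   15.3   86.    -0.  -107.2] F [-0.  -0.  -0.4] open 0.021
tcp radius 0.0582 theta red deg 356.2 black deg 176.2
3 [ 0.01 -0.    0.3 ]
9 [ 0.03 -0.06  0.91]
15 [ 0.05 -0.18  1.51]
21 [ 0.07 -0.36  2.09]
27 [ 0.09 -0.61  2.65]
33 [ 0.11 -0.9   3.18]
39 [ 0.12 -1.26  3.68]
45 [ 0.14 -1.66  4.13]
51 [ 0.16 -2.11  4.55]
57 [ 0.18 -2.6   4.91]
60 [ 0.19 -2.85  5.07]
```

Request:
play_rows:
  rows:
    - [[0,0,0.3],3,1.8]
    - [[0.05,-0.05,0.9],9,1.8]
    - [[0.05,-0.2,1.5],15,1.8]
    - [[0.1,-0.35,2.1],21,1.8]
    - [[0.1,-0.6,2.65],27,1.8]
    - [[0.1,-0.9,3.2],33,1.8]
    - [[0.1,-1.25,3.7],39,1.8]
    - [[0.15,-1.65,4.15],45,1.8]
    - [[0.15,-2.1,4.55],51,1.8]
    - [[0.2,-2.6,4.9],57,1.8]
    - [[0.2,-2.85,5.05],60,1.8]
    - [[0.2,-2.85,5.05],60,1.8]

```text
time: 14.27
ee_pos: [0.6026, -0.0159, 0.1261]
tcp_rot: [-94.9, 89.8, 39.3]
wrist_force: [5.7, 6.6, -2.6]
opening: 0.0207
```

```bash
python3 - <<'E'
from h import *
st();hstate()
arc(0,[3,9,15,21,27,33,39,45,51,57,60],1)
E
```

```text
t 14.27 pos [ 0.6026 -0.0159  0.1261] jawang 134.21 tilt -1.0 holder xy -0.0472 -0.0307 q [ -1.6  11.2   5.4  84.    0.2 -45.8] F [ 5.7  6.6 -2.6] open 0.0207
tcp radius 0.0563 theta red deg 57.0 black deg 237.0
3 [ 0.01 -0.01  0.29]
9 [ 0.03 -0.07  0.88]
15 [ 0.05 -0.19  1.46]
21 [ 0.07 -0.38  2.02]
27 [ 0.09 -0.62  2.56]
33 [ 0.11 -0.91  3.07]
39 [ 0.13 -1.26  3.54]
45 [ 0.16 -1.66  3.98]
51 [ 0.18 -2.1   4.37]
57 [ 0.2  -2.57  4.72]
60 [ 0.21 -2.82  4.87]
```

Request:
play_rows:
  rows:
    - [[0,0,0.3],3,1.8]
    - [[0.05,-0.05,0.9],9,1.8]
    - [[0.05,-0.2,1.5],15,1.8]
    - [[0.1,-0.35,2.05],21,1.8]
    - [[0.1,-0.6,2.6],27,1.8]
    - [[0.1,-0.9,3.1],33,1.8]
    - [[0.1,-1.25,3.6],39,1.8]
    - [[0.15,-1.65,4.05],45,1.8]
    - [[0.15,-2.1,4.45],51,1.8]
    - [[0.2,-2.55,4.8],57,1.8]
    - [[0.2,-2.8,4.95],60,1.8]
    - [[0.2,-2.8,4.95],60,1.8]

```text
time: 15.27
ee_pos: [0.5886, 0.0384, 0.1243]
tcp_rot: [-58.3, 89.8, 15.9]
wrist_force: [6.8, 3.1, -1.5]
opening: 0.0212
```

```bash
python3 - <<'E'
from h import *
st();hstate()
ends("s10")
arc(0,[3,9,15,21,27,33,39,45,51,57,60],1)
E
```

```text
t 15.27 pos [0.5886 0.0384 0.1243] jawang 74.19 tilt -1.0 holder xy -0.0504 0.0253 q [ 3.7  9.4  3.1 83.5  0.  19.5] F [ 6.8  3.1 -1.5] open 0.0212
tcp radius 0.0564 theta red deg 116.6 black deg 296.6
red [306 153   7  12  58] centre [0.6992 0.0055 0.1435] rad 0.059 theta 298.7
dark [264 161  25  28 301] centre [0.6021 0.0442 0.1435] rad 0.0459 theta 128.2
3 [ 0.01 -0.01  0.3 ]
9 [ 0.03 -0.06  0.88]
15 [ 0.05 -0.18  1.46]
21 [ 0.08 -0.36  2.02]
27 [ 0.1  -0.6   2.56]
33 [ 0.12 -0.89  3.08]
39 [ 0.14 -1.24  3.56]
45 [ 0.16 -1.63  4.  ]
51 [ 0.19 -2.07  4.4 ]
57 [ 0.21 -2.54  4.75]
60 [ 0.22 -2.79  4.9 ]
```

View pics/s10.png

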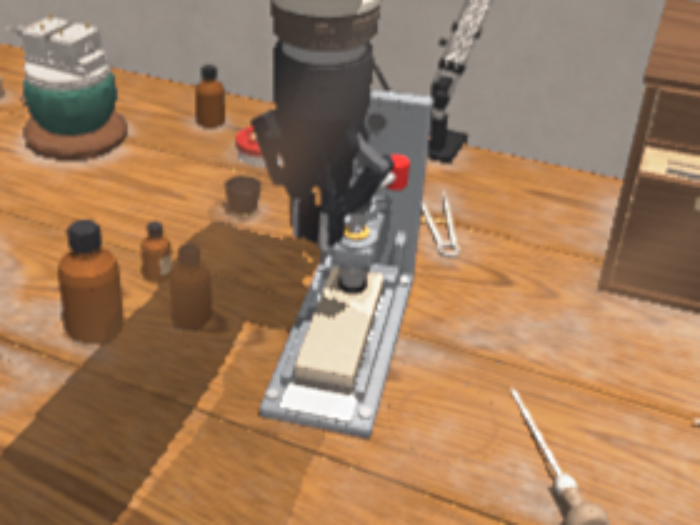

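The red end measures 299° and the stone has not moved. The last part takes it to about 350°, then I release.

Request:
play_rows:
  rows:
    - [[0,0,0.3],3,1.8]
    - [[0.05,-0.05,0.9],9,1.8]
    - [[0.05,-0.2,1.5],15,1.8]
    - [[0.1,-0.35,2.05],21,1.8]
    - [[0.1,-0.6,2.6],27,1.8]
    - [[0.1,-0.9,3.1],33,1.8]
    - [[0.1,-1.2,3.55],39,1.8]
    - [[0.15,-1.6,4.0],45,1.8]
    - [[0.15,-2.05,4.4],51,1.8]
    - [[0.2,-2.3,4.6],54,1.8]
    - [[0.2,-2.3,4.6],54,1.8]
    - [[0.2,-2.3,4.6],54,1.8]

```text
time: 16.32
ee_pos: [0.6221, 0.0775, 0.1225]
tcp_rot: [46.4, 89.8, 66.8]
wrist_force: [-0.1, 9.1, 2.6]
opening: 0.0209
```

```bash
python3 - <<'E'
from h import *
st();hstate()
E
```

```text
t 16.32 pos [0.6221 0.0775 0.1225] jawang 20.4 tilt -1.0 holder xy -0.0101 0.0572 q [ 7.  14.6  9.  84.3  0.2 76.6] F [-0.1  9.1  2.6] open 0.0209
tcp radius 0.0581 theta red deg 170.0 black deg 350.0
```

Request:
play_rows:
  rows:
    - [[0,0,0],0,2.5]
    - [[0,0,0],0,4]
    - [[0,0,0],0,5]
    - [[0,0,0],0,5]
    - [[-2,0,0],0,5]
    - [[-5,0,0],0,5]
    - [[-9,0,0],0,5]
    - [[-13,0,0],0,5]
    - [[-15,0,0],0,5]
    - [[-15,0,0],0,5]

```text
time: 17.15
ee_pos: [0.6227, 0.0752, 0.2773]
tcp_rot: [-14.8, 89.5, 5.5]
wrist_force: [-0.2, -0.7, 0.7]
opening: 0.0503
```

```bash
python3 - <<'E'
from h import *
st();hstate()
ends("s11")
E
```

```text
t 17.15 pos [0.6227 0.0752 0.2773] jawang 20.3 tilt -1.0 holder xy -0.01 0.0548 q [  6.9  17.2  29.5 101.8  -0.   76.6] F [-0.2 -0.7  0.7] open 0.0503
tcp radius 0.0557 theta red deg 169.7 black deg 349.7
red [316 163   9  14 100] centre [ 0.6643 -0.0326  0.1435] rad 0.0598 theta 350.2
dark [263 163   8  12  61] centre [0.6154 0.0728 0.1435] rad 0.0567 theta 162.0
dark [288 168  10   8  60] centre [0.6295 0.0175 0.1435] rad 0.0147 theta 77.9
```

View pics/s11.png

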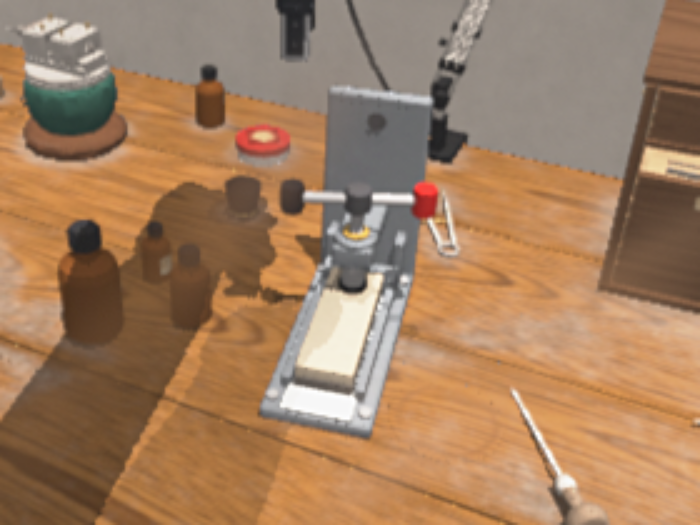

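The red end is back on the right at about 350°, the pad sits on the stone and the bottles are upright. One check of the stone's front edge, then I hand in.

```bash
python3 - <<'E'
from h import *
c=cam("scene")
for cr in [(298,373),(350,383)]:
    q=onz(c,150+cr[0]/2.5,90+cr[1]/2.5,.043)[:2]-AX; print((q@HX).round(4),(q@HY).round(4))
print(bot.job_done())
E
```

```text
-0.1297 0.0177
-0.1299 -0.0263
the job is handed in; nothing more can be done
None
```

The stone is pushed home and clamped, the gripper is clear of everything, and the job is handed in at about 17 s of the 67 s allowed. One check disagreed about the stone's final position, described below.

**What I did:** I pushed the stone with closed fingers until it stopped. I then turned the T-handle clockwise by the red end from about 33° to 175°, and by the black end from about 176° to 350°. That is about 170° past the point where the pad meets the stone. Then I opened the fingers and lifted clear.

**Last checks:**
- **Handle:** the red end measures 350° in the image, matching the 350° from the gripper's position.
- **Pad:** it appears seated on the stone. I could not measure its force directly; the given spring rate at that angle puts it at about 20 N.
- **Bottles and contact:** all bottles are upright, and the wrist force after letting go was about 1 N or less, which is sensor noise.
- **Stone against the stop:** while pushing, the force rose from 8.5 to 31 N with no further movement. The fingertip position then put the stone's front at about -120 to -122 mm, where home is -122 mm.
- **Disagreement:** a last rough reading of the front edge, taken by eye from the scene picture, gave about -130 mm. At the start this camera also read the stone's front about 5 mm nearer the robot than the top camera did, and its pixels are about 2 mm. I trusted the contact evidence, but this reading does not confirm the 5 mm limit.

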